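# Measure a bottle stopper in the tapered gauge

## Task

Measure the cork bottle stopper in the tapered gauge: lower it upright into the wide end of the slot, behind the red pointer, and slide it towards the narrow end, pushing the pointer ahead of it, until it wedges snugly between the fence and the slanted jaw - do not force it, and let only the stopper move the pointer. Then draw it back out and stand it upright on the middle of the round wooden trivet, leaving the pointer where the stopper took it and the mug, egg cup and pinch pot undisturbed.

Things in the scene. Friction and masses are not known exactly. Their poses are not given: they have to be found in the camera images.
- stopper: loose bottle stopper: round brown cork shank, brass ring, dark domed wooden cap, one diameter all the way up, 23 to 27 mm (the gauge is to read it); 82 mm high, 40 to 90 g. Origin at the centre of its underside, z up. Grip the shank with the fingertips at least 27 mm above its underside, to clear gauge and pointer. Pushed with 5 to 8 N it wedges snugly; 14 N would dent the cork
- gauge: fixed wooden board of the gauge, x -90 to 90, y -65 to 31, z 0 to 8 mm. Origin on its underside; x along the slot from wide mouth (-x) to narrow end, y = 0 the fence face, z up; the slot lies at -y of the fence, its floor is the board's top. A stopper with its middle at x = -52, y = -17 mm is clear of fence, jaw and pointer
- fence: straight aluminium bar fixed on the board at +y of the slot, 164 x 12 x 16 mm high, its top 24 mm above the worktop, scale lines on top. Origin at the middle of the lower edge of its slot face (the plane y = 0), on the board; axes as the gauge's
- jaw: slanted aluminium bar fixed on the board at -y of the slot, 120 x 14 x 16 mm high. Origin at the middle of the lower edge of its slot face; x along the face, yawed about 11 deg from gauge x (slot narrows 1 mm in 5), +y into the slot. Clamped a few mm differently each time: the stopper wedges with its middle at gauge x of -5 to 35 mm, only contact tells where
- pointer: red plastic drag pointer on the fence; slides only along the slot, about 0.6 N friction, stays where pushed. Its tang hangs in the slot from the fence to y = -13.5 mm; its top is 29 mm above the worktop. Origin at the tang's rear (-x) face, at the fence face and board top, axes as the gauge's. Starts 13 to 25 mm behind the gauge's origin, ahead of a stopper in the mouth
- trivet: loose round dark wooden trivet, 91 mm across, 12 mm thick. Origin at the centre of its underside; the stopper is to stand on the middle of its top
- mug: stoneware mug, 82 mm across, 92 mm high, handle to its +y; origin at the centre of its underside. Leave alone
- egg_cup: stoneware egg cup, 47 mm across, 50 mm high; origin at the centre of its underside. Leave alone
- pinch_pot: grey salt pinch pot with wooden lid, 77 mm across, 70 mm high; origin at the centre of its underside. Leave alone

How it is judged:
On the way:
1. the upright stopper is wedged: it bears on the fence and on the jaw with more than 3 N each, and has pushed the pointer to that place (contact force between stopper and jaw above 3 N and contact force between stopper and fence above 3 N and angle between stopper's own z axis and vertical below 0.15 rad and horizontal distance between stopper and pointer below 0.022 m and y of pointer in the frame of jaw between 0.0202 and 0.0222 m), for 0.2 s.
At the end, for the whole second after the job is handed in: The stopper stands released and still, upright (within 0.1 rad), on top of the trivet within 25 mm of its centre; the trivet lies flat on the worktop; the pointer's rear face is within about 5 mm, along the slot, of where the wedged stopper's front touched it (horizontal distance between stopper and trivet below 0.025 m and z of stopper in the frame of trivet between 0.009 and 0.015 m and angle between stopper's own z axis and vertical below 0.1 rad and linear speed of stopper below 0.02 m/s and height (world z) of trivet below 0.005 m and y of pointer in the frame of jaw between 0.0202 and 0.0222 m).
It fails at once if the stopper is forced: more than 20 N between it and the jaw or the fence (contact force between stopper and jaw above 20 N or contact force between stopper and fence above 20 N).
It fails at once if the robot itself touches the pointer (contact force between the arm and pointer above 0.5 N).
It fails at once if the mug, egg cup or pinch pot is moved more than 15 mm (distance of any of mug, egg_cup, pinch_pot from where it was at the start of the episode above 0.015 m).
It also fails if it takes over 67 s, if anything falls off the work surface, if the arm or the gripper's body presses on something with over 40 N, if the wrist force passes 120 N, or if a joint passes its speed limit or range.

## Robot

A 6-joint arm with a two-finger parallel gripper is mounted at the origin on a cart in front of the work surface, level with it; the furniture and walls round the work are solid. World frame = base frame: x ahead of the robot, y to its left, z up, the work surface at z = 0. Lengths are in m, angles in rad, forces in N, time in s.
With the tool pointing down it reaches from about 0.275 to 0.875 m from the base axis. Payload 12.5 kg.
Tool frame: the origin (TCP) lies at the very end of the fingers, on their centre line; the grasp point (between the pads) lies 19 mm behind it; z points along the fingers, y is the line along which they close (so a half turn about z gives the same grasp; the last joint's range is limited). The gripper opens to 85 mm and grips with 20 to 120 N. Pads are 22 mm wide; open, the fingers measure 114 mm over their backs; the gripper's body (76 mm by 85 mm) begins 54 mm behind the grasp point. The pads swing forward as they close: fully open they stand 13 mm farther back than shut.
Start: joints at [1.184, 0.351, 1.652, -0, 1.139, -0.085], TCP at [0.163, 0.525, 0.231] pointing down, gripper open.
Joint ranges: [-2.75, 2.75], [-0.79, 2.1], [0.01, 2.65], [-1.57, 4.71], [0.07, 3.14], [-2.87, 2.87]. Speed limits (rad/s): [2.22, 2.22, 2.79, 3.14, 3.14, 3.14].

## Interface

Orientations are given as a 3x3 rotation matrix whose columns are the frame's x, y, z axes.
In Python, from rig import bot gives the robot as it stands.
- The arm moves only by the tool play_rows, never from a script. Its argument "plan" is a list of rows, each a list of 3 entries, a list of its own where there are three numbers: the shift along the tool's x, y, z in parts of the range, where 1.0 means 0.8 m, then the turn, a rotation vector about the tool's x, y, z in parts of the range, where 1.0 means 120 degrees, then the closure, from 0 (fully open) to 1 (shut). A call has exactly 10 rows; each row is the pose to reach, as a shift and turn from the pose commanded when the call began, along the tool's axes at that moment; what a row does not reach only later rows make up. A row lasts 1/12 s, in which the tool goes at most 41.7 mm and 7.16 degrees, less where a joint would pass 70% of its speed; a pose out of reach is approached as far as the arm can. No shift or turn number may pass 1 either way. A call with a gripper value outside its range is refused whole. The fingers move at their own pace and stop on an object; "grip_force" is the grip in N (left out, the last holds). Time passes only in rows, so rows that repeat a pose let the fingers close, or fill a call up. It gives the time, the measured TCP pose, the force, the opening and the grip force at its end, in the units of the state.
- bot.get_obs(): the state, without advancing time (a new reading comes with each control period).
- bot.grab_frame(name): name is "scene" or "top" or "wrist"; returns the picture (480x640x3 uint8, red, green, blue); there is no depth.
- bot.calibration(name): a dict with "fx", "fy", "cx", "cy" (pixels), "dist" ([k1, k2, p1, p2, k3] as OpenCV has them; the pictures are not rectified), "R" (3x3) and "t" (3): a world point X has camera coordinates R X + t. Camera axes: x right, y down, z forward; pixel columns grow to the right and rows downward; lengths in m; the calibration is good to about 2 mm. A picture is of the moment at which its call begins: read the wrist's pose just before it. calibration takes no time and is no camera call; for the wrist camera it gives the pose at the moment of the call.
- bot.job_done(): hands the job in; it is judged then, once.
The state is a dict: "time_s": time; "joint_positions": joint angles; "joint_vel": joint speeds; "joint_torque": joint torques, N m; "position": TCP position; "tcp_rot": TCP orientation; "wrist_force": force on the tool from outside, world axes, zero at the start; "moment": the same for the moment, N m; "width": finger opening in m; "finger_force": force on a finger pad.
Only numpy, scipy, OpenCV 4.12 (cv2) and the standard library are available. Lean on these libraries where they do the work, as an engineer would, in place of code of your own. Each camera call takes 0.05 s, during which the arm holds its last target. There are 200 camera calls.

## Working session

There is one attempt and no reset: what is moved stays moved. The work goes in short steps, Python scripts to look and compute and a tool call to move; the robot and the scene stay as the last step left them, time stands still between calls to the robot, and variables do not carry over. Pictures are saved under pics/ and viewed, at most 10 in all, crops included, and the job is handed in when it is done.

Besides the shell and the picture viewer there is one more tool, called after "Emit:" in YAML: its name, and indented under it one key for each argument. play_rows: Moves the arm, as the interface text tells. Its arguments: {"type":"object","properties":{"plan":{"type":"array"},"grip_force":{"type":"number"}},"required":["plan"]}

```bash
mkdir -p pics; python3 - <<'E'
from rig import bot
import cv2,numpy as np
o=bot.get_obs();print({k:np.round(v,3).tolist() for k,v in o.items()})
for n in("scene","top","wrist"):
    c=bot.calibration(n);f=bot.grab_frame(n);cv2.imwrite(f"pics/{n}0.png",f[:,:,::-1])
    print(n,{k:np.round(v,3).tolist() for k,v in c.items()})
E
```

```text
{'time_s': 0.0, 'joint_positions': [1.184, 0.351, 1.652, 0.0, 1.139, -0.085], 'joint_vel': [-0.001, 0.0, -0.0, 0.001, 0.002, -0.001], 'joint_torque': [-0.0, -50.608, -29.141, -0.0, 0.004, -0.0], 'position': [0.163, 0.525, 0.231], 'tcp_rot': [[-0.955, 0.297, -0.0], [0.297, 0.955, -0.001], [0.0, -0.001, -1.0]], 'wrist_force': [-0.291, -0.057, 0.403], 'moment': [-0.027, -0.071, -0.069], 'finger_force': 0.0, 'width': 0.085}
scene {'fx': 477.073, 'fy': 477.073, 'cx': 318.576, 'cy': 238.308, 'dist': [0.043, 0.0, 0.0, 0.0, 0.0], 'R': [[0.871, -0.491, 0.002], [-0.306, -0.546, -0.78], [0.384, 0.679, -0.626]], 't': [-0.435, 0.247, 1.212]}
top {'fx': 571.162, 'fy': 571.162, 'cx': 321.736, 'cy': 240.864, 'dist': [-0.189, 0.0, 0.0, 0.0, 0.0], 'R': [[0.031, -0.999, 0.017], [-0.987, -0.033, -0.157], [0.158, -0.012, -0.987]], 't': [0.036, 0.555, 1.268]}
wrist {'fx': 390.069, 'fy': 390.069, 'cx': 318.886, 'cy': 233.227, 'dist': [-0.02, 0.0, 0.0, 0.0, 0.0], 'R': [[0.297, 0.955, -0.001], [0.916, -0.285, 0.284], [0.271, -0.085, -0.959]], 't': [-0.549, -0.038, 0.379]}
```

View pics/top0.png

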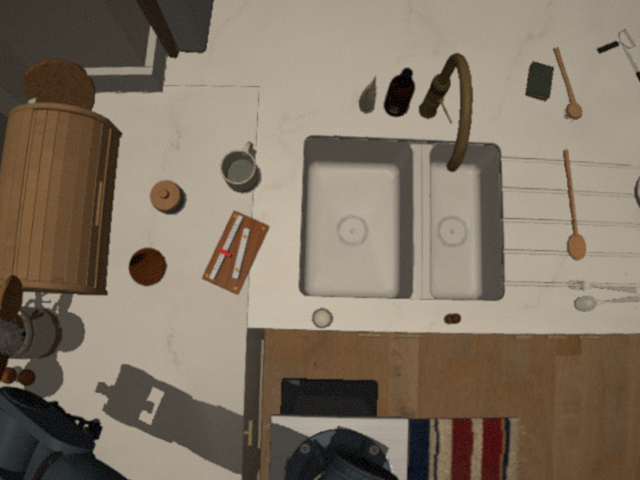

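View pics/scene0.png

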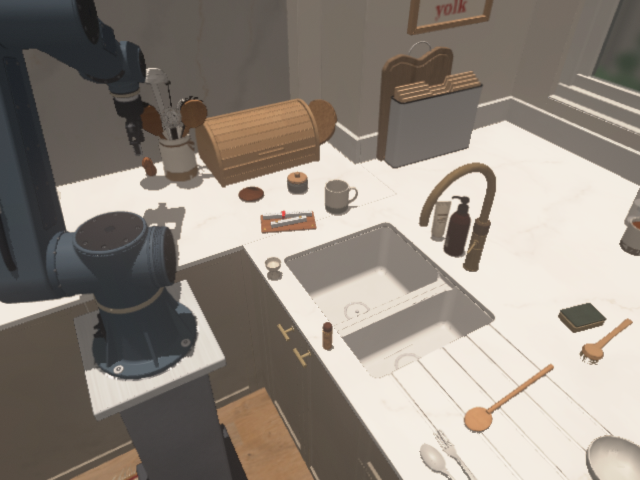

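Top: stopper at about (452,318), gauge board centred (236,252) with the red pointer at (225,254), trivet (147,266), mug (238,170), pot (167,196), egg cup (321,317). Scene: stopper stands upright, cap at (327,325), base at (327,347).

```bash
cat > h.py <<'E'
from rig import bot
import cv2,numpy as np
def K(c): return np.array([[c['fx'],0,c['cx']],[0,c['fy'],c['cy']],[0,0,1]])
def ray(c,px):
    n=cv2.undistortPoints(np.array([[px]],float),K(c),np.array(c['dist']))[0,0]
    R=np.array(c['R']);t=np.array(c['t']);return -R.T@t,R.T@np.array([n[0],n[1],1])
def onz(c,px,z):
    C,d=ray(c,px);return C+d*(z-C[2])/d[2]
def proj(c,X):
    return cv2.projectPoints(np.array(X,float).reshape(-1,3),cv2.Rodrigues(np.array(c['R']))[0],np.array(c['t'],float),K(c),np.array(c['dist']))[0][:,0]
def tri(obs):
    A=np.zeros((3,3));b=np.zeros(3)
    for c,p in obs:
        C,d=ray(c,p);d/=np.linalg.norm(d);M=np.eye(3)-np.outer(d,d);A+=M;b+=M@C
    return np.linalg.solve(A,b)
def snap(n,f):
    c=bot.calibration(n);im=bot.grab_frame(n);cv2.imwrite(f,im[:,:,::-1]);np.save(f+'.npy',c,allow_pickle=True);return c,im
def load(f): return np.load(f+'.npy',allow_pickle=True).item()
E
python3 - <<'E'
from h import *
t=bot.calibration('top');s=bot.calibration('scene')
print('stop base scene',onz(s,(327,347),0),'top cap',onz(t,(457,318),.08),onz(t,(447,319),0))
for n,p,z in [('pointer',(225,254),.029),('trivet',(147,266),.012),('mug',(238,170),.09),('pot',(167,196),.07),('egg',(321,317),.05),('board1',(236,210),.008),('b2',(270,226),.008),('b3',(240,293),.008),('b4',(202,278),.008)]: print(n,onz(t,p,z).round(3))
print('trivet tri',tri([(t,(147,266)),(s,(251,194))]))
im=cv2.imread('pics/top0.png')
a=cv2.resize(im[190:310,130:280],None,fx=5,fy=5,interpolation=cv2.INTER_CUBIC);cv2.imwrite('pics/topg.png',a)
b=cv2.resize(im[290:350,420:490],None,fx=6,fy=6,interpolation=cv2.INTER_CUBIC)
s2=cv2.resize(cv2.imread('pics/scene0.png')[310:360,300:360],None,fx=6,fy=6,interpolation=cv2.INTER_CUBIC)
h=np.zeros((360,780,3),np.uint8);h[:360,:420]=b;h[:300,420:780]=s2;cv2.imwrite('pics/st.png',h)
E
```

```text
stop base scene [ 3.80574878e-01 -2.54043900e-01  1.11022302e-16] top cap [ 0.38409552 -0.25154774  0.08      ] [ 0.38363986 -0.24779882  0.        ]
pointer [0.517 0.277 0.029]
trivet [0.484 0.465 0.012]
mug [0.702 0.25  0.09 ]
pot [0.642 0.414 0.07 ]
egg [0.379 0.051 0.05 ]
board1 [0.627 0.26  0.008]
b2 [0.591 0.177 0.008]
b3 [0.43  0.24  0.008]
b4 [0.461 0.332 0.008]
trivet tri [0.4852915  0.46802901 0.00254872]
```

View pics/topg.png

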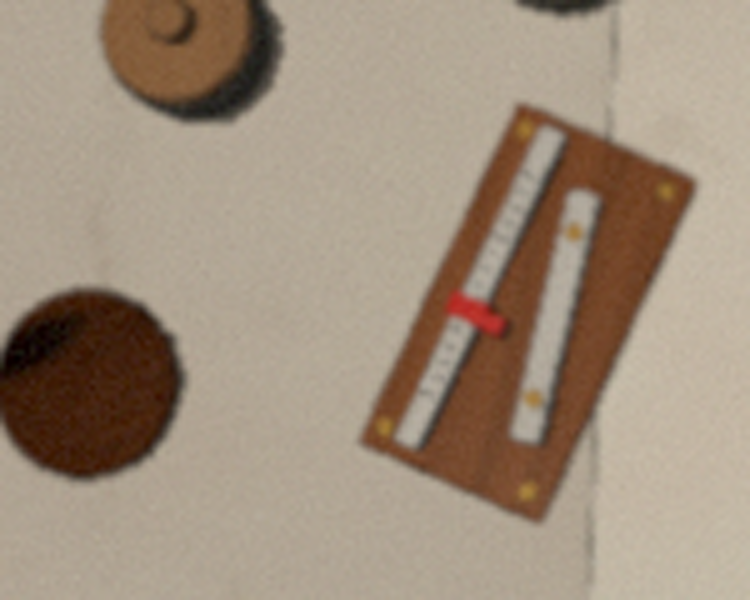

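View pics/st.png

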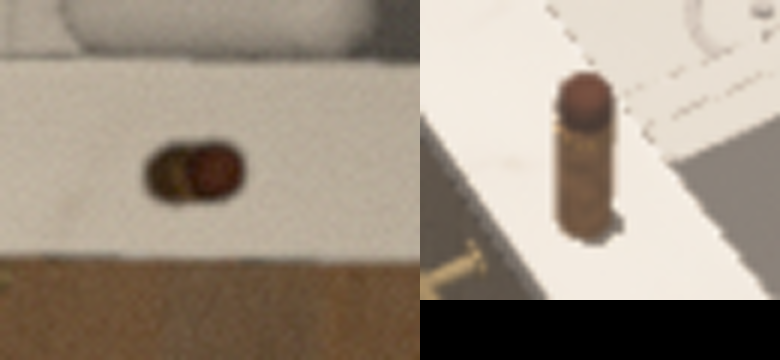

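Crop (5x): board corners at (520,103), (696,182), (542,522), (360,441), with the wide mouth at the bottom. The trivet centre is about (88,383). Stopper crop: upright, cap at (455.8,318.7) in top and (327.5,327) in scene.

```bash
cat >> h.py <<'E'
def rigid(G,W):
    g=G-G.mean(0);w=W-W.mean(0)
    a=np.arctan2((g[:,0]*w[:,1]-g[:,1]*w[:,0]).sum(),(g*w).sum())
    R=np.array([[np.cos(a),-np.sin(a)],[np.sin(a),np.cos(a)]]);t=W.mean(0)-R@G.mean(0)
    return a,t,np.abs(W-(G@R.T+t)).max()
def delta(target,yaw_y):
    "tool-frame shift (cm) to target, turn about tool z (deg) so that tool y has world angle yaw_y"
    o=bot.get_obs();R=np.array(o['tcp_rot']);p=np.array(o['position'])
    a=np.arctan2(R[1,1],R[0,1])
    return (R.T@(np.array(target)-p)*100).round(2),np.degrees((a-yaw_y+np.pi)%(2*np.pi)-np.pi).round(1)
E
python3 - <<'E'
from h import *
t=bot.calibration('top');s=bot.calibration('scene')
f=lambda u,v:(130+(u-2)/5,190+(v-2)/5)
G=np.array([[90,31],[90,-65],[-90,-65],[-90,31]])/1e3
W=np.array([onz(t,f(*p),.008)[:2] for p in [(520,103),(696,182),(542,522),(360,441)]])
print('gauge',rigid(G,W))
print('cap',tri([(t,(455.8,318.7)),(s,(327.5,327))]))
print('base',tri([(t,(448.7,319.2)),(s,(327.3,346.5))]))
print('trivet',onz(t,f(90,383),.012))
w=bot.calibration('wrist');R=np.array(w['R']);o=bot.get_obs();T=np.array(o['tcp_rot'])
C=-R.T@np.array(w['t']);print('cam in tool',T.T@(C-o['position']),'cam z axis in tool',T.T@R[2],'cam x',T.T@R[0])
print(delta([.46,.27,.24],-.40))
E
```

```text
gauge (np.float64(-0.3823703701320213), array([0.53264678, 0.27181182]), np.float64(0.0022437995266351984))
cap [ 0.38268503 -0.25121025  0.07042927]
base [ 0.38296949 -0.2521371  -0.00154096]
trivet [0.48379931 0.46374636 0.012     ]
cam in tool [ 0.07179127 -0.00022664 -0.14288644] cam z axis in tool [-2.84173871e-01  3.54314095e-04  9.58772697e-01] cam x [ 2.81770160e-04  9.99999919e-01 -2.86034792e-04]
(array([-35.9 , -15.52,  -0.9 ]), np.float64(95.6))
```

Careful with the scale: shifts go in shares of 0.8 m and turns go in shares of 120 degrees. That gives: -40 cm / 80 = -0.5, -36 cm / 80 = -0.45, 70 degrees / 120 = 0.5833.

Emit:
play_rows:
  plan:
    - [[-0.05,-0.0163,0],[0,0,0.0583],0]
    - [[-0.1,-0.0325,0],[0,0,0.1167],0]
    - [[-0.15,-0.0488,0],[0,0,0.175],0]
    - [[-0.2,-0.065,0],[0,0,0.2333],0]
    - [[-0.25,-0.0813,0],[0,0,0.2917],0]
    - [[-0.3,-0.0975,0],[0,0,0.35],0]
    - [[-0.35,-0.1138,0],[0,0,0.4083],0]
    - [[-0.4,-0.13,0],[0,0,0.4667],0]
    - [[-0.45,-0.1463,0],[0,0,0.525],0]
    - [[-0.5,-0.1625,0],[0,0,0.5833],0]

```text
time_s: 0.98
position: [0.5049, 0.2828, 0.2312]
tcp_rot: [[-0.041, 0.999, -0.0], [0.999, 0.041, -0.0], [-0.0, -0.0, -1.0]]
wrist_force: [-0.9, 1.2, 0.5]
width: 0.0855
finger_force: 0.0
```

```bash
python3 - <<'E'
from h import *
print(bot.get_obs()['position']);print(delta([.535,.25,.20],-.382))
E
```

```text
[0.50491042 0.28277631 0.23120785]
(array([-3.4 ,  2.87,  3.12]), np.float64(24.2))
```

Converted, -3.4 cm / 80 = -0.0425, 3 cm / 80 = 0.0375, 24.2 degrees / 120 = 0.2017.

Emit:
play_rows:
  plan:
    - [[-0.0213,0.0175,0.0188],[0,0,0.0583],0]
    - [[-0.0425,0.0363,0.0375],[0,0,0.1167],0]
    - [[-0.0425,0.0363,0.0375],[0,0,0.175],0]
    - [[-0.0425,0.0363,0.0375],[0,0,0.2017],0]
    - [[-0.0425,0.0363,0.0375],[0,0,0.2017],0]
    - [[-0.0425,0.0363,0.0375],[0,0,0.2017],0]
    - [[-0.0425,0.0363,0.0375],[0,0,0.2017],0]
    - [[-0.0425,0.0363,0.0375],[0,0,0.2017],0]
    - [[-0.0425,0.0363,0.0375],[0,0,0.2017],0]
    - [[-0.0425,0.0363,0.0375],[0,0,0.2017],0]

```text
time_s: 1.82
position: [0.534, 0.252, 0.2014]
tcp_rot: [[0.365, 0.931, 0.0], [0.931, -0.365, 0.0], [0.0, 0.0, -1.0]]
wrist_force: [-0.1, -0.8, 0.4]
width: 0.0851
finger_force: 0.0
```

```bash
python3 - <<'E'
from h import *
c,im=snap('wrist','pics/w1.png')
cv2.imwrite('pics/w1b.png',cv2.resize(im[:,:,::-1],(800,600),interpolation=cv2.INTER_CUBIC))
R=np.array([[np.cos(-.382),-np.sin(-.382)],[np.sin(-.382),np.cos(-.382)]])
for g,z in [((90,31),8),((90,-65),8),((-90,-65),8),((-90,31),8)]:
    print(g,proj(c,[*(R@np.array(g)/1e3+[.5326,.2718]),z/1e3]).round(0))
print(bot.get_obs()['time_s'],delta([.383,-.252,.18],-.382))
E
```

```text
(90, 31) [[415. 148.]]
(90, -65) [[407. 255.]]
(-90, -65) [[210. 253.]]
(-90, 31) [[202. 146.]]
1.8667 (array([-52.43,   4.37,   2.13]), np.float64(0.4))
```

View pics/w1b.png

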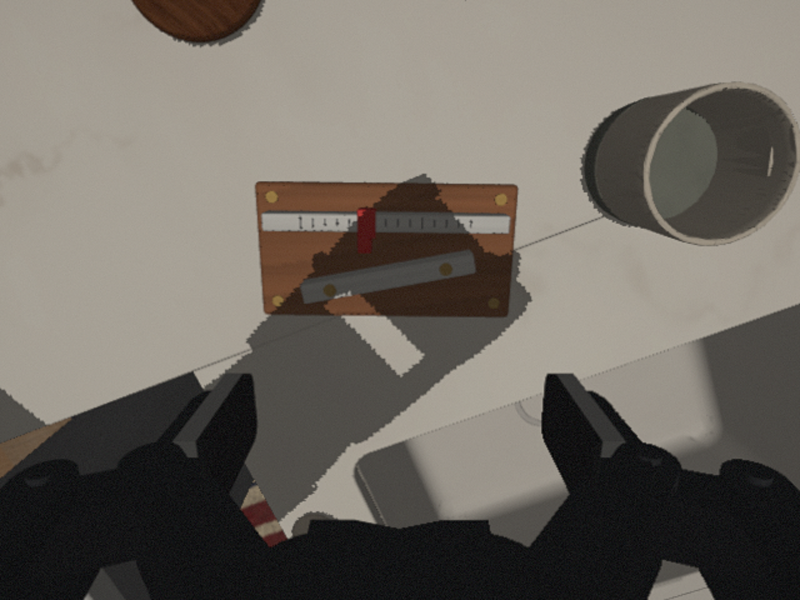

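Wrist: board corners at (257,182), (517,186), (509,317), (265,313) in the 1.25x view, pointer about (366,230), as predicted within 2-3 mm. On to the stopper.

Converted, -41 cm / 80 = -0.5125, -36.9 cm / 80 = -0.4613.

Emit:
play_rows:
  plan:
    - [[-0.0513,0.0038,0],[0,0,0],0]
    - [[-0.1025,0.0075,0],[0,0,0],0]
    - [[-0.1538,0.0113,0],[0,0,0],0]
    - [[-0.205,0.015,0],[0,0,0],0]
    - [[-0.2563,0.02,0],[0,0,0],0]
    - [[-0.3075,0.025,0],[0,0,0],0]
    - [[-0.3588,0.0288,0],[0,0,0],0]
    - [[-0.41,0.0338,0],[0,0,0],0]
    - [[-0.4613,0.0375,0],[0,0,0],0]
    - [[-0.5125,0.0425,0],[0,0,0],0]

```text
time_s: 2.7
position: [0.4146, -0.1438, 0.2016]
tcp_rot: [[0.366, 0.931, 0.001], [0.931, -0.366, -0.0], [-0.0, 0.001, -1.0]]
wrist_force: [1.2, 0.6, -0.3]
width: 0.085
finger_force: 0.0
```

Converted, -11.4 cm / 80 = -0.1425, -8 cm / 80 = -0.1.

Emit:
play_rows:
  plan:
    - [[-0.05,0.0038,0.0063],[0,0,0],0]
    - [[-0.1,0.0088,0.0125],[0,0,0],0]
    - [[-0.1425,0.0125,0.025],[0,0,0],0]
    - [[-0.1425,0.0125,0.025],[0,0,0],0]
    - [[-0.1425,0.0125,0.025],[0,0,0],0]
    - [[-0.1425,0.0125,0.025],[0,0,0],0]
    - [[-0.1425,0.0125,0.025],[0,0,0],0]
    - [[-0.1425,0.0125,0.025],[0,0,0],0]
    - [[-0.1425,0.0125,0.025],[0,0,0],0]
    - [[-0.1425,0.0125,0.025],[0,0,0],0]

```text
time_s: 3.53
position: [0.3834, -0.2513, 0.1815]
tcp_rot: [[0.365, 0.931, 0.0], [0.931, -0.365, -0.0], [-0.0, 0.0, -1.0]]
wrist_force: [-0.8, 0.6, -0.5]
width: 0.0856
finger_force: 0.0
```

```bash
python3 - <<'E'
from h import *
c1=load('pics/w1.png')
G=np.array([[90,31],[90,-65],[-90,-65],[-90,31]])/1e3
for z in(.008,.0):
  W=np.array([onz(c1,np.array(p)/1.25,z)[:2] for p in [(517,186),(509,317),(265,313),(257,182)]]);print('gauge',z,rigid(G,W))
c,im=snap('wrist','pics/w2.png')
for z in(0,.082): print(proj(c,[.383,-.252,z]))
o=bot.get_obs();print(o['time_s'],o['position'])
cv2.imwrite('pics/w2b.png',im[100:480,120:520,::-1])
E
```

```text
gauge 0.008 (np.float64(-0.3881756141650166), array([0.53411533, 0.27194609]), np.float64(0.0026774636097399718))
gauge 0.0 (np.float64(-0.3881756141650167), array([0.53333534, 0.27045948]), np.float64(0.001377749168936293))
[[317.99615406 207.15942081]]
[[317.88021249 234.82814694]]
3.5833 [ 0.38334815 -0.25145205  0.18146964]
```

View pics/w2b.png

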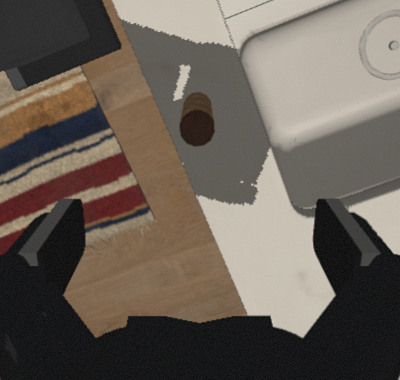

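Cap centre is about (317,226) full-frame, base about (318,206): on the predicted spot, about 1-2 mm toward tool +x. Descend and grip.

Converted, 15 cm / 80 = 0.1875, 14 cm / 80 = 0.175.

Emit:
play_rows:
  plan:
    - [[0.0013,0,0.0375],[0,0,0],0]
    - [[0.0013,0,0.075],[0,0,0],0]
    - [[0.0013,0,0.1125],[0,0,0],0]
    - [[0.0013,0,0.15],[0,0,0],0]
    - [[0.0013,0,0.175],[0,0,0],0]
    - [[0.0013,0,0.1875],[0,0,0],0]
    - [[0.0013,0,0.1875],[0,0,0],0]
    - [[0.0013,0,0.1875],[0,0,0],0]
    - [[0.0013,0,0.1875],[0,0,0],0.3]
    - [[0.0013,0,0.1875],[0,0,0],0.6]
  grip_force: 30

```text
time_s: 4.42
position: [0.3841, -0.2515, 0.0326]
tcp_rot: [[0.366, 0.931, 0.002], [0.931, -0.366, -0.001], [-0.001, 0.002, -1.0]]
wrist_force: [-0.4, -0.0, -0.4]
width: 0.0636
finger_force: 0.0
```

Emit:
play_rows:
  plan:
    - [[0,0,0],[0,0,0],0.8]
    - [[0,0,0],[0,0,0],1]
    - [[0,0,0],[0,0,0],1]
    - [[0,0,0],[0,0,0],1]
    - [[0,0,0],[0,0,0],1]
    - [[0,0,0],[0,0,0],1]
    - [[0,0,0],[0,0,0],1]
    - [[0,0,0],[0,0,0],1]
    - [[0,0,0],[0,0,0],1]
    - [[0,0,0],[0,0,0],1]

```text
time_s: 5.25
position: [0.3836, -0.2511, 0.0316]
tcp_rot: [[0.366, 0.93, 0.0], [0.93, -0.366, -0.0], [-0.0, 0.0, -1.0]]
wrist_force: [-0.9, 1.1, 6.3]
width: 0.023
finger_force: 31.9
```

```bash
python3 - <<'E'
from h import *
o=bot.get_obs();print({k:np.round(o[k],4).tolist() for k in('time_s','position','width','finger_force','wrist_force')})
E
```

```text
{'time_s': 5.25, 'position': [0.3836, -0.2511, 0.0316], 'width': 0.023, 'finger_force': 31.8741, 'wrist_force': [-0.9323, 1.114, 6.2623]}
```

Converted, 24 cm / 80 = 0.3, 20 cm / 80 = 0.25.

Emit:
play_rows:
  plan:
    - [[0,0,-0.0125],[0,0,0],1]
    - [[0,0,-0.05],[0,0,0],1]
    - [[0,0,-0.1],[0,0,0],1]
    - [[0.0125,-0.0025,-0.1375],[0,0,0],1]
    - [[0.05,-0.01,-0.15],[0,0,0],1]
    - [[0.1,-0.02,-0.15],[0,0,0],1]
    - [[0.15,-0.03,-0.15],[0,0,0],1]
    - [[0.2,-0.04,-0.15],[0,0,0],1]
    - [[0.25,-0.05,-0.15],[0,0,0],1]
    - [[0.3,-0.06,-0.15],[0,0,0],1]

```text
time_s: 6.08
position: [0.4265, -0.0081, 0.152]
tcp_rot: [[0.367, 0.93, 0.001], [0.93, -0.367, -0.0], [0.0, 0.001, -1.0]]
wrist_force: [1.8, -0.7, -0.4]
width: 0.0233
finger_force: 31.4
```

Converted, 28.5 cm / 80 = 0.3563, 27 cm / 80 = 0.3375.

Emit:
play_rows:
  plan:
    - [[0.05,-0.01,0],[0,0,0],1]
    - [[0.1,-0.02,0],[0,0,0],1]
    - [[0.15,-0.03,0],[0,0,0],1]
    - [[0.2,-0.04,0],[0,0,0],1]
    - [[0.25,-0.05,0],[0,0,0],1]
    - [[0.3,-0.06,0],[0,0,0],1]
    - [[0.3375,-0.0688,0.0063],[0,0,0],1]
    - [[0.3563,-0.07,0.025],[0,0,0],1]
    - [[0.3563,-0.07,0.05],[0,0,0],1]
    - [[0.3563,-0.07,0.0625],[0,0,0],1]

```text
time_s: 6.92
position: [0.478, 0.2762, 0.0998]
tcp_rot: [[0.365, 0.931, -0.002], [0.931, -0.365, -0.001], [-0.001, -0.001, -1.0]]
wrist_force: [0.0, -1.2, -0.4]
width: 0.0235
finger_force: 31.4
```

Emit:
play_rows:
  plan:
    - [[0,0,0],[0,0,0],1]
    - [[0,0,0],[0,0,0],1]
    - [[0,0,0],[0,0,0],1]
    - [[0,0,0],[0,0,0],1]
    - [[0,0,0],[0,0,0],1]
    - [[0,0,0],[0,0,0],1]
    - [[0,0,0],[0,0,0],1]
    - [[0,0,0],[0,0,0],1]
    - [[0,0,0],[0,0,0],1]
    - [[0,0,0],[0,0,0],1]

```text
time_s: 7.75
position: [0.479, 0.2756, 0.1013]
tcp_rot: [[0.366, 0.93, -0.0], [0.93, -0.366, -0.0], [-0.0, 0.0, -1.0]]
wrist_force: [0.1, -0.8, -0.3]
width: 0.0232
finger_force: 31.4
```

```bash
python3 - <<'E'
from h import *
o=bot.get_obs();print({k:np.round(o[k],4).tolist() for k in('time_s','position','width','finger_force','wrist_force')})
c,im=snap('wrist','pics/w3.png')
cv2.imwrite('pics/w3b.png',cv2.resize(im[100:400,120:520,::-1],(800,600),interpolation=cv2.INTER_CUBIC))
p=o['position']
print('mid underside',proj(c,[p[0],p[1],p[2]-.0316]),proj(c,[p[0],p[1],p[2]-.0316+.075]))
print(delta([.4788,.2756,.08],-.385))
E
```

```text
{'time_s': 7.75, 'position': [0.479, 0.2756, 0.1013], 'width': 0.0232, 'finger_force': 31.4102, 'wrist_force': [0.0652, -0.8028, -0.3136]}
mid underside [[318.0341779 273.7997778]] [[317.73887487 370.19158251]]
(array([-0.01, -0.02,  2.13]), np.float64(0.6))
```

View pics/w3b.png

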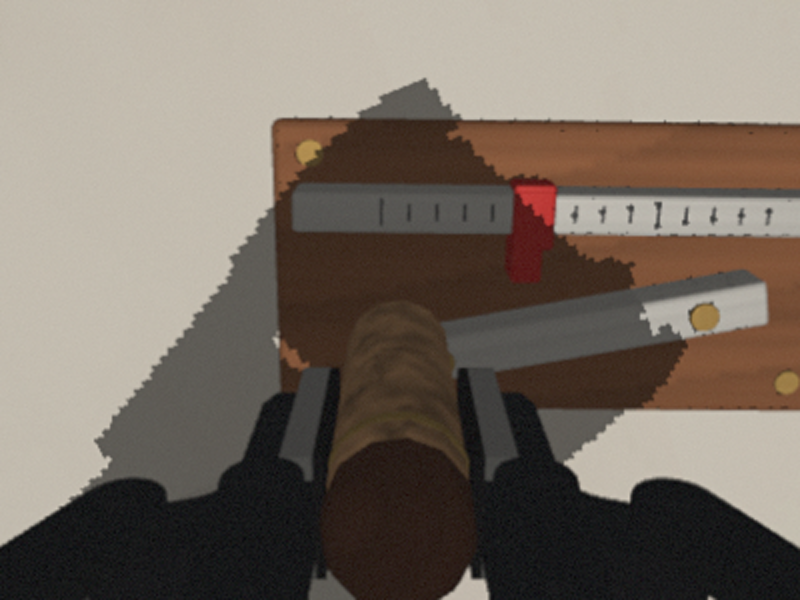

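Stopper hangs straight, bottom front edge at crop (396,300). Fence slot-side top edge is at y 232, its left end x 293, board far edge y 121, board left edge x 277, pointer rear about (507,275).

```bash
python3 - <<'E'
from h import *
c=load('pics/w3.png')
th=-.385;R=np.array([[np.cos(th),-np.sin(th)],[np.sin(th),np.cos(th)]]);t=np.array([.5334,.2718])
f=lambda u,v,z:((onz(c,(120+u/2,100+v/2),z)[:2]-t)@R*1e3).round(1)
print('fence edge y=0',f(320,231,.024),f(480,233,.024),f(780,236.5,.024),'fence end x=-82',f(293,210,.024))
print('board far y=31',f(290,119,.008),f(780,124,.008),'board left x=-90',f(274,130,.008),f(279,330,.008))
print('pointer rear',f(508,260,.029),f(508,260,.02))
o=bot.get_obs();p=np.array(o['position']);print('tcp gauge',((p[:2]-t)@R*1e3).round(1))
b=p-[0,0,.0316]
for r in(.0115,.0125,.0135):
  q=b+np.array(o['tcp_rot'])[:,0]*r;print('front edge',r,(proj(c,q)-[120,100])*2)
E
```

```text
fence edge y=0 [-74.2   0.5] [-27.7   0.4] [60.3  0.2] fence end x=-82 [-81.8   6.7]
board far y=31 [-84.1  31. ] [63.3 31.2] board left x=-90 [-89.   27.6] [-89.6 -36.5]
pointer rear [-19.9  -6.3] [-18.5  -8.8]
tcp gauge [-51.9 -16.9]
front edge 0.0115 [[395.91540771 302.3032863 ]]
front edge 0.0125 [[395.91376991 298.29604418]]
front edge 0.0135 [[395.91212902 294.27637205]]
```

Converted, 6 cm / 80 = 0.075, 5.7 cm / 80 = 0.0713, 0.4 degrees / 120 = 0.0033.

Emit:
play_rows:
  plan:
    - [[0,0,0.025],[0,0,0.0033],1]
    - [[0,0,0.05],[0,0,0.0033],1]
    - [[0,0,0.0625],[0,0,0.0033],1]
    - [[0,0,0.0713],[0,0,0.0033],1]
    - [[0,0,0.075],[0,0,0.0033],1]
    - [[0,0,0.075],[0,0,0.0033],1]
    - [[0,0,0.075],[0,0,0.0033],1]
    - [[0,0,0.075],[0,0,0.0033],1]
    - [[0,0,0.075],[0,0,0.0033],1]
    - [[0,0,0.075],[0,0,0.0033],1]

```text
time_s: 8.63
position: [0.4792, 0.2758, 0.0418]
tcp_rot: [[0.373, 0.928, 0.001], [0.928, -0.373, 0.0], [0.001, 0.001, -1.0]]
wrist_force: [-0.1, -0.8, -0.5]
width: 0.0231
finger_force: 31.4
```

```bash
cat >> h.py <<'E'
def gst():
    o=bot.get_obs();th=-.385;R=np.array([[np.cos(th),-np.sin(th)],[np.sin(th),np.cos(th)]])
    p=np.array(o['position']);f=np.array(o['wrist_force'])
    print('t',o['time_s'],'gauge',((p[:2]-[.5334,.2718])@R*1e3).round(2),'z',p[2].round(4),'F gauge',(f[:2]@R).round(2),f[2].round(2),'w',o['width'],'M',(np.array(o['moment'])[:2]@R).round(2))
E
python3 -c "from h import *;gst()"
```

```text
t 8.6333 gauge [-51.68 -16.66] z 0.0418 F gauge [ 0.24 -0.77] -0.51 w 0.023132141256603567 M [0.   0.02]
```

Converted, 1.4 cm / 80 = 0.0175, 1.2 cm / 80 = 0.015.

Emit:
play_rows:
  plan:
    - [[0.0013,0.0038,0],[0,0,0],1]
    - [[0.0025,0.0075,0],[0,0,0],1]
    - [[0.0038,0.0113,0],[0,0,0],1]
    - [[0.0044,0.015,0],[0,0,0],1]
    - [[0.005,0.0175,0],[0,0,0],1]
    - [[0.0053,0.0175,0],[0,0,0],1]
    - [[0.0055,0.0175,0],[0,0,0],1]
    - [[0.0055,0.0175,0],[0,0,0],1]
    - [[0.0055,0.0175,0],[0,0,0],1]
    - [[0.0055,0.0175,0],[0,0,0],1]

```text
time_s: 9.47
position: [0.4935, 0.2745, 0.0412]
tcp_rot: [[0.373, 0.928, -0.0], [0.928, -0.373, -0.0], [-0.0, -0.0, -1.0]]
wrist_force: [0.2, -0.2, -1.6]
width: 0.0231
finger_force: 31.4
```

```bash
python3 -c "from h import *;gst()"
```

```text
t 9.4667 gauge [-38.02 -12.51] z 0.0412 F gauge [ 0.3  -0.12] -1.57 w 0.02311262068177005 M [-0.04 -0.03]
```

Emit:
play_rows:
  plan:
    - [[0.0004,0,0],[0,0,0],1]
    - [[0.0006,0,0],[0,0,0],1]
    - [[0.0009,0,0],[0,0,0],1]
    - [[0.0009,0,0],[0,0,0],1]
    - [[0.0009,0,0],[0,0,0],1]
    - [[0.0009,0,0],[0,0,0],1]
    - [[0.0009,0,0],[0,0,0],1]
    - [[0.0009,0,0],[0,0,0],1]
    - [[0.0009,0,0],[0,0,0],1]
    - [[0.0009,0,0],[0,0,0],1]

```text
time_s: 10.3
position: [0.4937, 0.2748, 0.0413]
tcp_rot: [[0.373, 0.928, -0.001], [0.928, -0.373, -0.001], [-0.001, -0.0, -1.0]]
wrist_force: [-1.4, -5.4, 1.9]
width: 0.0231
finger_force: 31.4
```

```bash
python3 -c "from h import *;gst()"
```

```text
t 10.3 gauge [-37.97 -12.14] z 0.0413 F gauge [ 0.71 -5.57] 1.86 w 0.023129912791692596 M [-1.  0.]
```

Converted, 2.5 cm / 80 = 0.0313, -0.04 cm / 80 = -0.0005.

Emit:
play_rows:
  plan:
    - [[-0.0005,0,0],[0,0,0],1]
    - [[-0.0005,0.0038,0],[0,0,0],1]
    - [[-0.0005,0.0075,0],[0,0,0],1]
    - [[-0.0005,0.0113,0],[0,0,0],1]
    - [[-0.0005,0.015,0],[0,0,0],1]
    - [[-0.0005,0.0188,0],[0,0,0],1]
    - [[-0.0005,0.0225,0],[0,0,0],1]
    - [[-0.0005,0.0263,0],[0,0,0],1]
    - [[-0.0005,0.03,0],[0,0,0],1]
    - [[-0.0005,0.0313,0],[0,0,0],1]

```text
time_s: 11.13
position: [0.5172, 0.2652, 0.0411]
tcp_rot: [[0.373, 0.928, -0.0], [0.928, -0.373, -0.0], [-0.0, -0.0, -1.0]]
wrist_force: [-4.5, -2.9, -0.5]
width: 0.0231
finger_force: 31.3
```

```bash
python3 -c "from h import *;gst()"
```

```text
t 11.1333 gauge [-12.54 -12.24] z 0.0411 F gauge [-3.08 -4.33] -0.48 w 0.023122039518651077 M [-0.78  0.68]
```

Converted, 0.7 cm / 80 = 0.0088, -0.03 cm / 80 = -0.0004.

Emit:
play_rows:
  plan:
    - [[-0.0004,0,0],[0,0,0],1]
    - [[-0.0004,0.0013,0],[0,0,0],1]
    - [[-0.0004,0.0025,0],[0,0,0],1]
    - [[-0.0004,0.0038,0],[0,0,0],1]
    - [[-0.0004,0.005,0],[0,0,0],1]
    - [[-0.0004,0.0063,0],[0,0,0],1]
    - [[-0.0004,0.0075,0],[0,0,0],1]
    - [[-0.0004,0.0081,0],[0,0,0],1]
    - [[-0.0004,0.0088,0],[0,0,0],1]
    - [[-0.0004,0.0088,0],[0,0,0],1]

```text
time_s: 11.97
position: [0.5235, 0.2625, 0.0413]
tcp_rot: [[0.373, 0.928, 0.0], [0.928, -0.373, 0.0], [0.0, 0.0, -1.0]]
wrist_force: [-3.9, -2.4, -0.7]
width: 0.0233
finger_force: 31.3
```

```bash
python3 -c "from h import *;gst()"
```

```text
t 11.9667 gauge [ -5.72 -12.32] z 0.0413 F gauge [-2.71 -3.67] -0.66 w 0.023283623491295348 M [-0.63  0.44]
```

Converted, 0.4 cm / 80 = 0.005, -0.03 cm / 80 = -0.0004.

Emit:
play_rows:
  plan:
    - [[-0.0004,0.0006,0],[0,0,0],1]
    - [[-0.0004,0.0013,0],[0,0,0],1]
    - [[-0.0004,0.0019,0],[0,0,0],1]
    - [[-0.0004,0.0025,0],[0,0,0],1]
    - [[-0.0004,0.0031,0],[0,0,0],1]
    - [[-0.0004,0.0038,0],[0,0,0],1]
    - [[-0.0004,0.0044,0],[0,0,0],1]
    - [[-0.0004,0.005,0],[0,0,0],1]
    - [[-0.0004,0.005,0],[0,0,0],1]
    - [[-0.0004,0.005,0],[0,0,0],1]

```text
time_s: 12.8
position: [0.5272, 0.2608, 0.0414]
tcp_rot: [[0.373, 0.928, 0.001], [0.928, -0.373, 0.0], [0.0, 0.0, -1.0]]
wrist_force: [-1.2, -1.2, -0.6]
width: 0.0229
finger_force: 31.4
```

```bash
python3 -c "from h import *;gst()"
```

```text
t 12.8 gauge [ -1.64 -12.51] z 0.0414 F gauge [-0.62 -1.59] -0.58 w 0.022874776331035327 M [-0.23  0.1 ]
```

Converted, 0.4 cm / 80 = 0.005, 0.35 cm / 80 = 0.0044.

Emit:
play_rows:
  plan:
    - [[0,0.0006,0],[0,0,0],1]
    - [[0,0.0013,0],[0,0,0],1]
    - [[0,0.0019,0],[0,0,0],1]
    - [[0,0.0025,0],[0,0,0],1]
    - [[0,0.0031,0],[0,0,0],1]
    - [[0,0.0038,0],[0,0,0],1]
    - [[0,0.0044,0],[0,0,0],1]
    - [[0,0.005,0],[0,0,0],1]
    - [[0,0.005,0],[0,0,0],1]
    - [[0,0.005,0],[0,0,0],1]

```text
time_s: 13.63
position: [0.5308, 0.2593, 0.0413]
tcp_rot: [[0.373, 0.928, 0.0], [0.928, -0.373, 0.0], [0.0, 0.0, -1.0]]
wrist_force: [0.6, 0.7, -1.1]
width: 0.0231
finger_force: 31.4
```

```bash
python3 -c "from h import *;gst()"
```

```text
t 13.6333 gauge [  2.27 -12.57] z 0.0413 F gauge [0.27 0.9 ] -1.1 w 0.023112246255436803 M [-0.09  0.01]
```

Converted, 0.4 cm / 80 = 0.005, 0.35 cm / 80 = 0.0044.

Emit:
play_rows:
  plan:
    - [[0,0.0006,0],[0,0,0],1]
    - [[0,0.0013,0],[0,0,0],1]
    - [[0,0.0019,0],[0,0,0],1]
    - [[0,0.0025,0],[0,0,0],1]
    - [[0,0.0031,0],[0,0,0],1]
    - [[0,0.0038,0],[0,0,0],1]
    - [[0,0.0044,0],[0,0,0],1]
    - [[0,0.005,0],[0,0,0],1]
    - [[0,0.005,0],[0,0,0],1]
    - [[0,0.005,0],[0,0,0],1]

```text
time_s: 14.47
position: [0.5334, 0.2582, 0.0412]
tcp_rot: [[0.373, 0.928, -0.002], [0.928, -0.373, 0.0], [-0.001, -0.002, -1.0]]
wrist_force: [-6.6, 4.3, 2.9]
width: 0.023
finger_force: 31.8
```

```bash
python3 -c "from h import *;gst()"
```

```text
t 14.4667 gauge [  5.12 -12.6 ] z 0.0412 F gauge [-7.75  1.52] 2.86 w 0.023009172483635928 M [0.26 1.46]
```

Converted, 0.02 cm / 80 = 0.0003, 0.01 cm / 80 = 0.0001.

Emit:
play_rows:
  plan:
    - [[0.0001,0.0003,0],[0,0,0],1]
    - [[0.0001,0.0003,0],[0,0,0],1]
    - [[0.0001,0.0003,0],[0,0,0],1]
    - [[0.0001,0.0003,0],[0,0,0],1]
    - [[0.0001,0.0003,0],[0,0,0],1]
    - [[0.0001,0.0003,0],[0,0,0],1]
    - [[0.0001,0.0003,0],[0,0,0],1]
    - [[0.0001,0.0003,0],[0,0,0],1]
    - [[0.0001,0.0003,0],[0,0,0],1]
    - [[0.0001,0.0003,0],[0,0,0],1]

```text
time_s: 15.3
position: [0.5335, 0.2582, 0.0412]
tcp_rot: [[0.373, 0.928, -0.002], [0.928, -0.373, 0.0], [-0.001, -0.002, -1.0]]
wrist_force: [-7.6, 4.7, 2.5]
width: 0.0235
finger_force: 31.9
```

```bash
python3 -c "from h import *;gst()"
```

```text
t 15.3 gauge [  5.18 -12.57] z 0.0412 F gauge [-8.81  1.54] 2.5 w 0.023549177189220935 M [0.18 1.65]
```

Converted, -4 cm / 80 = -0.05, -3.4 cm / 80 = -0.0425.

Emit:
play_rows:
  plan:
    - [[0,-0.0025,0],[0,0,0],1]
    - [[0,-0.0063,0],[0,0,0],1]
    - [[-0.0006,-0.0125,0],[0,0,0],1]
    - [[-0.0019,-0.02,0],[0,0,0],1]
    - [[-0.0031,-0.0275,0],[0,0,0],1]
    - [[-0.0038,-0.035,0],[0,0,0],1]
    - [[-0.0038,-0.0425,0],[0,0,0],1]
    - [[-0.0038,-0.05,0],[0,0,0],1]
    - [[-0.0038,-0.05,-0.0125],[0,0,0],1]
    - [[-0.0038,-0.05,-0.0375],[0,0,0],1]

```text
time_s: 16.13
position: [0.4949, 0.2697, 0.0704]
tcp_rot: [[0.372, 0.928, -0.003], [0.928, -0.372, -0.002], [-0.003, -0.003, -1.0]]
wrist_force: [-0.4, 0.1, -0.0]
width: 0.0231
finger_force: 31.3
```

Converted, -6 cm / 80 = -0.075, -5 cm / 80 = -0.0625.

Emit:
play_rows:
  plan:
    - [[0,0,-0.025],[0,0,0],1]
    - [[0,0,-0.0625],[0,0,0],1]
    - [[0,0,-0.075],[0,0,0],1]
    - [[0,0,-0.075],[0,0,0],1]
    - [[0,0,-0.075],[0,0,0],1]
    - [[0,0,-0.075],[0,0,0],1]
    - [[0,0,-0.075],[0,0,0],1]
    - [[0,0,-0.075],[0,0,0],1]
    - [[0,0,-0.075],[0,0,0],1]
    - [[0,0,-0.075],[0,0,0],1]

```text
time_s: 16.97
position: [0.4961, 0.2699, 0.1307]
tcp_rot: [[0.373, 0.928, -0.001], [0.928, -0.373, -0.0], [-0.001, -0.001, -1.0]]
wrist_force: [-0.2, -0.5, -0.7]
width: 0.023
finger_force: 31.3
```

```bash
python3 - <<'E'
from h import *
gst();c,im=snap('wrist','pics/w4.png')
cv2.imwrite('pics/w4b.png',im[:,:,::-1])
print(delta([.4838,.4637,.12],-.385))
E
```

```text
t 16.9667 gauge [-33.8  -15.77] z 0.1307 F gauge [-0.06 -0.52] -0.75 w 0.02303864405282003 M [ 0.05 -0.04]
(array([17.52, -8.38,  1.09]), np.float64(0.2))
```

View pics/w4b.png

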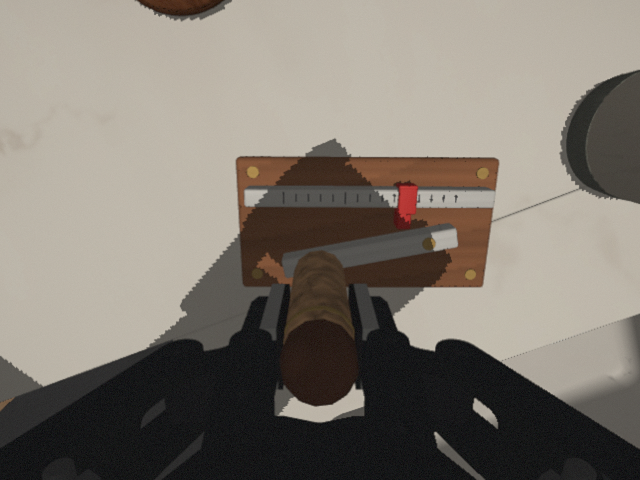

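Stopper hangs straight. The pointer sits at (405,205) near scale-right, rear about x +17, consistent with the wedge. Move toward the trivet and look.

Converted, 10 cm / 80 = 0.125, -8.4 cm / 80 = -0.105.

Emit:
play_rows:
  plan:
    - [[0.0313,-0.0263,0],[0,0,0],1]
    - [[0.0625,-0.0525,0],[0,0,0],1]
    - [[0.0938,-0.0788,0],[0,0,0],1]
    - [[0.125,-0.105,0],[0,0,0],1]
    - [[0.125,-0.105,0],[0,0,0],1]
    - [[0.125,-0.105,0],[0,0,0],1]
    - [[0.125,-0.105,0],[0,0,0],1]
    - [[0.125,-0.105,0],[0,0,0],1]
    - [[0.125,-0.105,0],[0,0,0],1]
    - [[0.125,-0.105,0],[0,0,0],1]

```text
time_s: 17.85
position: [0.4561, 0.3933, 0.1313]
tcp_rot: [[0.374, 0.927, -0.0], [0.927, -0.374, -0.0], [-0.0, -0.0, -1.0]]
wrist_force: [0.0, -0.1, -0.7]
width: 0.023
finger_force: 31.3
```

```bash
python3 - <<'E'
from h import *
c4=load('pics/w4.png');th=-.385;R=np.array([[np.cos(th),-np.sin(th)],[np.sin(th),np.cos(th)]])
print('pointer rear',(onz(c4,(398,200),.029)[:2]-[.5334,.2718])@R*1e3)
gst();c,im=snap('wrist','pics/w5.png')
a=np.linspace(0,2*np.pi,60)
q=proj(c,np.c_[.4838+.0455*np.cos(a),.4637+.0455*np.sin(a),0*a+.012])
v=im[:,:,::-1].copy();cv2.polylines(v,[q.astype(np.int32)],True,(0,255,0),1)
cv2.imwrite('pics/w5b.png',v);print(delta([.4838,.4637,.12],-.385))
E
```

```text
pointer rear [17.09481693  6.11577373]
t 17.85 gauge [-117.3    83.59] z 0.1313 F gauge [ 0.06 -0.06] -0.74 w 0.022993020329106093 M [-0.02  0.05]
(array([ 7.55, -0.05,  1.14]), np.float64(0.1))
```

View pics/w5b.png

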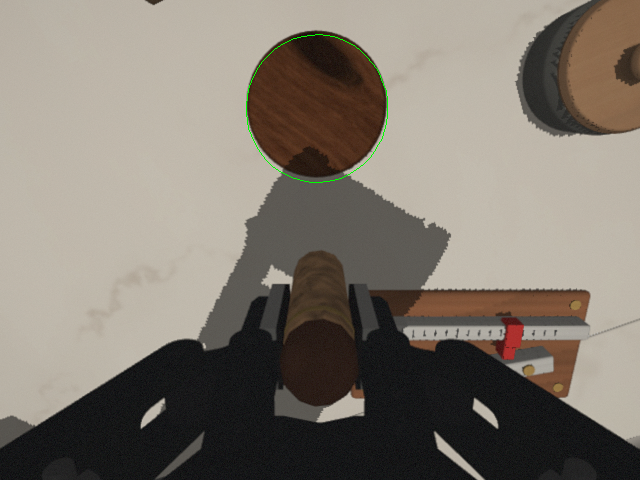

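The trivet's outline is about 4-5 px (3 mm) above the projected circle, i.e. toward tool +x. Shift 7.85 cm, then lower.

Converted, 8.7 cm / 80 = 0.1088, 8.5 cm / 80 = 0.1063.

Emit:
play_rows:
  plan:
    - [[0.0375,0,0],[0,0,0],1]
    - [[0.075,0,0],[0,0,0],1]
    - [[0.0981,-0.0006,0.0125],[0,0,0],1]
    - [[0.0981,-0.0006,0.05],[0,0,0],1]
    - [[0.0981,-0.0006,0.0813],[0,0,0],1]
    - [[0.0981,-0.0006,0.1],[0,0,0],1]
    - [[0.0981,-0.0006,0.1063],[0,0,0],1]
    - [[0.0981,-0.0006,0.1088],[0,0,0],1]
    - [[0.0981,-0.0006,0.1088],[0,0,0],1]
    - [[0.0981,-0.0006,0.1088],[0,0,0],1]

```text
time_s: 18.73
position: [0.4851, 0.4673, 0.0454]
tcp_rot: [[0.373, 0.928, 0.001], [0.928, -0.373, 0.001], [0.001, 0.001, -1.0]]
wrist_force: [-0.7, 0.2, -0.6]
width: 0.0232
finger_force: 31.4
```

Emit:
play_rows:
  plan:
    - [[0,0,0.0003],[0,0,0],1]
    - [[0,0,0.0005],[0,0,0],1]
    - [[0,0,0.0008],[0,0,0],1]
    - [[0,0,0.0008],[0,0,0],1]
    - [[0,0,0.0008],[0,0,0],1]
    - [[0,0,0.0008],[0,0,0],1]
    - [[0,0,0.0008],[0,0,0],1]
    - [[0,0,0.0008],[0,0,0],1]
    - [[0,0,0.0008],[0,0,0],1]
    - [[0,0,0.0008],[0,0,0],1]

```text
time_s: 19.57
position: [0.4847, 0.4673, 0.044]
tcp_rot: [[0.373, 0.928, 0.0], [0.928, -0.373, 0.0], [0.001, 0.0, -1.0]]
wrist_force: [0.1, 0.1, 4.6]
width: 0.0232
finger_force: 31.8
```

```bash
python3 -c "from h import *;gst()"
```

```text
t 19.5667 gauge [-118.57  162.84] z 0.044 F gauge [0.06 0.1 ] 4.59 w 0.02323739495938451 M [-0.12 -0.04]
```

Emit:
play_rows:
  plan:
    - [[0,0,0],[0,0,0],0.7]
    - [[0,0,0],[0,0,0],0.6]
    - [[0,0,0],[0,0,0],0.5]
    - [[0,0,0],[0,0,0],0.3]
    - [[0,0,0],[0,0,0],0]
    - [[0,0,0],[0,0,0],0]
    - [[0,0,0],[0,0,0],0]
    - [[0,0,0],[0,0,0],0]
    - [[0,0,0],[0,0,0],0]
    - [[0,0,0],[0,0,0],0]

```text
time_s: 20.4
position: [0.4845, 0.4671, 0.0437]
tcp_rot: [[0.373, 0.928, 0.0], [0.928, -0.373, 0.0], [0.0, 0.0, -1.0]]
wrist_force: [-0.3, 0.3, -0.1]
width: 0.0851
finger_force: 0.0
```

Converted, -16 cm / 80 = -0.2, -14 cm / 80 = -0.175.

Emit:
play_rows:
  plan:
    - [[0,0,-0.0125],[0,0,0],0]
    - [[0,0,-0.0375],[0,0,0],0]
    - [[0,0,-0.075],[0,0,0],0]
    - [[0,0,-0.1125],[0,0,0],0]
    - [[0,0,-0.15],[0,0,0],0]
    - [[0,0,-0.175],[0,0,0],0]
    - [[-0.0375,0,-0.2],[0,0,0],0]
    - [[-0.075,0,-0.2],[0,0,0],0]
    - [[-0.075,0,-0.2],[0,0,0],0]
    - [[-0.075,0,-0.2],[0,0,0],0]

```text
time_s: 21.23
position: [0.4621, 0.4108, 0.2051]
tcp_rot: [[0.374, 0.928, 0.001], [0.928, -0.374, 0.001], [0.001, 0.001, -1.0]]
wrist_force: [-0.1, 0.3, 0.4]
width: 0.0854
finger_force: 0.0
```

```bash
python3 - <<'E'
from h import *
gst();c,im=snap('wrist','pics/w6.png');cv2.imwrite('pics/w6b.png',im[:,:,::-1])
E
```

```text
t 21.2333 gauge [-118.31  101.99] z 0.2051 F gauge [-0.19  0.3 ] 0.41 w 0.08544968612393258 M [0.01 0.01]
```

View pics/w6b.png

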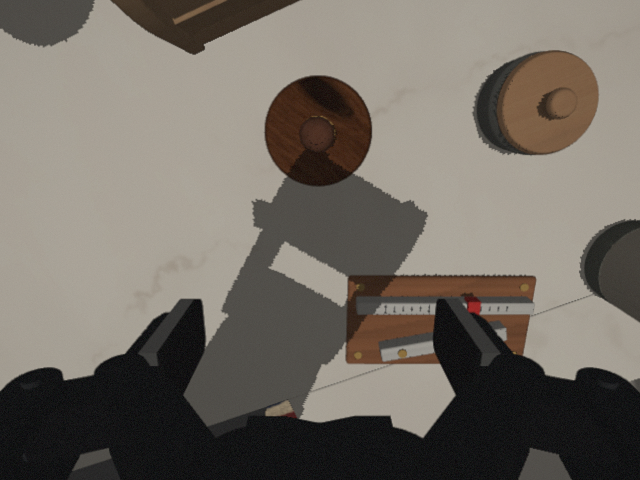

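The stopper stands upright at (318,133), central on the trivet (318,130). The pointer is still where the stopper left it.

```bash
python3 -c "from rig import bot;print(bot.job_done())"
```

```text
the job is handed in; nothing more can be done
None
```

The stopper wedged in the gauge at about x = +5 mm with roughly 8–9 N of push (slightly above the 5–8 N range), pushing the pointer's rear face to about +17 mm, and now stands upright on the middle of the trivet with the pointer left in place; the job is handed in at about 21 s, verdict not shown.

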